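# Make up the dowelling kit and the clamping kit

## Robot

A 7-joint arm with a two-finger parallel gripper is mounted at the origin on a cart in front of the work surface, level with it; the furniture and walls round the work are solid. World frame = base frame: x ahead of the robot, y to its left, z up, the work surface at z = 0. Lengths are in m, angles in rad, forces in N, time in s.
With the tool pointing down it reaches from about 0.35 to 0.9 m from the base axis. Payload 8.1 kg.
Tool frame: the origin (TCP) lies where the fingers leave the gripper's body, on its centre line; the fingertips stand 66 mm ahead of it and the grasp point (between the pads) lies 47 mm ahead of it; z points along the fingers, y is the line along which they close (so a half turn about z gives the same grasp; the last joint's range is limited). The gripper opens to 92 mm and grips with 3 to 60 N. Pads are 19 mm wide; open, the fingers measure 130 mm over their backs; the gripper's body (75 mm by 190 mm) begins 47 mm behind the grasp point.
Start: joints at [1.033, 0.434, 0.025, 1.573, -0.012, 1.134, -0.075], TCP at [0.263, -0.567, 0.292] pointing down, gripper open.
Joint ranges: [-2.62, 2.62], [-0.44, 2.09], [-1.27, 1.32], [0.08, 2.57], [-1.32, 4.46], [0.12, 2], [-2.74, 2.74]. Speed limits (rad/s): [2.22, 2.22, 3.01, 3.01, 3.14, 3.14, 3.14].

## Interface

Orientations are given as a rotation vector (axis times angle).
In Python, from cell import arm gives the robot as it stands.
- The arm moves only by the tool send_rows, never from a script. Its argument "motion" is text: rows parted by semicolons, each of 7 numbers parted by spaces: the closure, from 0 (fully open) to 1 (shut), then the shift along the world's x, y, z in m, then the turn, a rotation vector about the world's x, y, z in degrees. A call has 1 to 5 rows; each row shifts and turns the commanded pose from where the row before left it; what a row does not reach is not made up. A row lasts 1/8 s, in which the tool goes at most 62.5 mm and 10.7 degrees, less where a joint would pass 70% of its speed; a pose out of reach is approached as far as the arm can. A call is refused whole if a number of a shift passes 0.0625 or a number of a turn 10.7, either way. A call with a gripper value outside its range is refused whole. The fingers move at their own pace and stop on an object; "force" is the grip in N (left out, the last holds). Time passes only in rows, so rows that do not move let the fingers close. It gives the time, the measured TCP pose, the force, the opening and the grip force at its end, in the units of the state.
- arm.observe(): the state, without advancing time (a new reading comes with each control period).
- arm.get_image(name): name is "scene" or "top"; returns (picture, depth): 420x560x3 uint8, blue, green, red; 420x560 float32, m along the optical axis (not along the pixel's ray), 0 where there is no reading.
- arm.camera_model(name): a dict with "fx", "fy", "cx", "cy" (pixels), "D" ([k1, k2, p1, p2, k3] as OpenCV has them; the pictures are not rectified), "view" (4x4, takes a point from world to camera coordinates). Camera axes: x right, y down, z forward; pixel columns grow to the right and rows downward; lengths in m; the calibration is good to about 2 mm. A picture is of the moment at which its call begins. camera_model takes no time and is no camera call.
- arm.sign_off(): hands the job in; it is judged then, once.
The state is a dict: "clock": time; "joints": joint angles; "dq": joint speeds; "joint_efforts": joint torques, N m; "position": TCP position; "ee_rot": TCP orientation; "force": force on the tool from outside, world axes, zero at the start; "ft_torque": the same for the moment, N m; "width": opening from 0.0 (shut) to 1.0 (fully open); "gripper_force": force on a finger pad.
Only numpy, scipy, OpenCV 4.12 (cv2) and the standard library are available. Lean on these libraries where they do the work, as an engineer would, in place of code of your own. Each camera call takes 0.05 s, during which the arm holds its last target. There are 200 camera calls.

## Task

Make up two kits from the stock lying in the middle of the bench. In the long narrow tray lay the awl flat in the long bay and let the long dowel pin down the funnel so that it drops into the tube; in the square tray stand the screw jar upright in the large bay and the bench dog upright, head up, in the small bay, and let the short dowel pin down that tray's funnel. Leave the pencil, the tape measure and the battery pack where they are.

Things in the scene. Friction and masses are not known exactly. Their poses are not given: they have to be found in the camera images.
- long_tray: Fixed narrow wooden tray, 62 (x) by 226 mm (y). Origin: centre of underside. Floor 5 mm, thin walls 14 mm above the bench. Bay inside 54 (x) by 158 mm (y), centre x 0, y -30 mm. At its +y end an upright aluminium funnel, axis x 0, y +81 mm: rim 83 mm above the bench, 66 mm across outside, 58 inside; below 55 mm height a tube 24 mm inside, its closed bottom 8 mm above the bench.
- square_tray: Fixed squarish wooden tray, 150 (x) by 160 mm (y). Origin: centre of underside. Floor 5 mm, thin walls 14 mm above the bench. Large bay inside 92 x 92 mm, centre x -25, y +30 mm; a solid ledge 14 mm high fills the tray at +x of it. Small bay inside 56 x 56 mm, centre x -43, y -48 mm. Funnel like the long tray's, same heights, axis x +30, y -48 mm. On the other side of the stock from the long tray.
- awl: Scratch awl, dark wooden handle and steel point, loose, lying, 134 mm long, handle about 25 mm wide and 28 mm high, 80 g. Origin: centre of its outline at the underside. Its straight axis is turned 9 degrees clockwise (from above) from its y: handle from about x -5, y +9 to x +4, y +66 mm, balance point about x -1, y +30; thin blade to its tip near x -17, y -66 mm.
- screw_jar: Clear jar with a yellow-gold lid, loose, upright, 64 mm diameter, 112 mm high, lid the top 11 mm, about 0.44 kg. Origin: centre of the underside, z up.
- bench_dog: Light wooden bench dog, loose, upright, 62 mm high: round shank 18 mm diameter up to 41 mm, round head 28 mm diameter from 41 to 62 mm. Origin: centre of the underside, z up.
- long_pin: Plain round wooden dowel pin, loose, standing on end, 18 mm diameter, 70 mm long. Origin: its middle (35 mm above its foot), z along the pin.
- short_pin: Plain round wooden dowel pin, loose, standing on end, 18 mm diameter, 40 mm long. Origin: its middle (20 mm above its foot), z along the pin.
- pencil: Bystander: flat red carpenter pencil, 173 mm long (its y), 8 mm high, near the bench's front edge. Origin: centre of the underside.
- tape_measure: Bystander: yellow and black tape measure, 62 by 91 by 64 mm, behind the stock near the gap in the bench top. Origin: centre of the underside.
- battery_pack: Bystander: dark battery pack, 73 by 86 by 58 mm, behind the stock near the gap in the bench top. Origin: centre of the underside.
There are look-alikes about, which are no part of the job. Leave any blue, green or red look-alike of the screw_jar alone.

How it is judged:
At the end, for the whole second after the job is handed in: Awl flat in the long bay (within 20 mm, either way round); jar upright on the floor of the large bay (17 mm) and bench dog of the small bay (21 mm); long pin down the long tray's tube, short pin down the square tray's; all at rest (x of awl in the frame of long_tray between -0.022 and 0.022 m and y of awl in the frame of long_tray between -0.05 and -0.01 m and z of awl in the frame of long_tray between -0.002 and 0.01 m and linear speed of each of awl, screw_jar, bench_dog, long_pin, short_pin below 0.02 m/s and angular speed of each of awl, screw_jar, bench_dog, long_pin, short_pin below 0.3 rad/s and angle between the y axis of awl and the y axis of long_tray, either way round below 0.5 rad and angle between awl's own z axis and vertical below 0.06 rad and x of screw_jar in the frame of square_tray between -0.042 and -0.008 m and y of screw_jar in the frame of square_tray between 0.013 and 0.047 m and z of screw_jar in the frame of square_tray between -0.002 and 0.01 m and angle between screw_jar's own z axis and vertical below 0.1 rad and x of bench_dog in the frame of square_tray between -0.064 and -0.022 m and y of bench_dog in the frame of square_tray between -0.069 and -0.027 m and z of bench_dog in the frame of square_tray between -0.002 and 0.01 m and angle between bench_dog's own z axis and vertical below 0.15 rad and x of long_pin in the frame of long_tray between -0.008 and 0.008 m and y of long_pin in the frame of long_tray between 0.073 and 0.089 m and z of long_pin in the frame of long_tray between -0.002 and 0.052 m and x of short_pin in the frame of square_tray between 0.022 and 0.038 m and y of short_pin in the frame of square_tray between -0.056 and -0.04 m and z of short_pin in the frame of square_tray between -0.002 and 0.036 m); the robot touches nothing.
It fails at once if the pencil is moved more than 30 mm (distance of pencil from where it was at the start of the episode above 0.03 m).
It fails at once if the tape measure is moved more than 30 mm (distance of tape_measure from where it was at the start of the episode above 0.03 m).
It fails at once if the battery pack is moved more than 30 mm (distance of battery_pack from where it was at the start of the episode above 0.03 m).
It also fails if it takes over 128 s, if anything falls off the work surface, if the arm or the gripper's body presses on something with over 40 N, if the wrist force passes 120 N, or if a joint passes its speed limit or range.

## Working session

There is one attempt and no reset: what is moved stays moved. The work goes in short steps, Python scripts to look and compute and a tool call to move; the robot and the scene stay as the last step left them, time stands still between calls to the robot, and variables do not carry over. Pictures are saved under pics/ and viewed, at most 16 in all, crops included, and the job is handed in when it is done.

Besides the shell and the picture viewer there is one more tool, called after "Emit:" as a command line: name --argument value ..., lists and objects as JSON in quotes. send_rows: Moves the arm, as the interface text tells. Its arguments: {"type":"object","properties":{"motion":{"type":"string"},"force":{"type":"number"}},"required":["motion"]}

```bash
mkdir -p pics; ls; cat > h.py <<'E'
import numpy as np, cv2
from cell import arm
def cam(n):
    m=arm.camera_model(n); K=np.array([[m['fx'],0,m['cx']],[0,m['fy'],m['cy']],[0,0,1.]]); return K,np.array(m['D'],float),np.array(m['view'],float)
def ray(n,uv):
    K,D,V=cam(n); p=cv2.undistortPoints(np.array(uv,float).reshape(-1,1,2),K,D).reshape(-1,2)
    R,t=V[:3,:3],V[:3,3]; d=np.c_[p,np.ones(len(p))]@R; return -R.T@t,d
def onplane(n,uv,z):
    o,d=ray(n,uv); return o+d*((z-o[2])/d[:,2])[:,None]
def cloud(n,dep):
    h,w=dep.shape; u,v=np.meshgrid(np.arange(w),np.arange(h)); o,d=ray(n,np.c_[u.ravel(),v.ravel()])
    P=o+d*dep.ravel()[:,None]; P[dep.ravel()==0]=np.nan; return P.reshape(h,w,3)
def proj(n,P):
    K,D,V=cam(n); return cv2.projectPoints(np.array(P,float).reshape(-1,1,3),cv2.Rodrigues(V[:3,:3])[0],V[:3,3],K,D)[0].reshape(-1,2)
E
python3 - <<'E'
from h import *
for n in ('scene','top'):
    im,d=arm.get_image(n); cv2.imwrite(f'pics/{n}0.png',im); np.save(f'{n}0.npy',d)
    K,D,V=cam(n); print(n,K[0,0],D,-V[:3,:3].T@V[:3,3],V[2,:3], (d>0).mean())
print(arm.observe())
E
```

```text
pics
scene 415.7534651291488 [-0.11492321  0.          0.          0.          0.        ] [0.27356697 0.78112839 0.8741483 ] [ 0.20734261 -0.67882415 -0.70441949] 0.9669642857142857
top 438.21921677132906 [-0.14319583  0.          0.          0.          0.        ] [0.27008118 0.00579371 1.12111918] [ 0.23694916 -0.01341876 -0.97142938] 0.9962287414965987
{'clock': 0.1, 'joints': array([ 1.03337834,  0.43514015,  0.02494917,  1.57398956, -0.0116116 ,
        1.13401069, -0.07507735]), 'dq': array([ 0.00102959, -0.00314953, -0.00171062, -0.00290795, -0.00100104,
       -0.00024425,  0.00028867]), 'joint_efforts': array([ 3.03348083e-03, -6.69130182e+01,  9.87803265e-01, -3.15142787e+01,
       -6.05736952e-02,  3.75374488e-02,  8.50433844e-05]), 'position': array([ 0.26309995, -0.56652308,  0.29153768]), 'ee_rot': array([-3.06633699e+00, -6.77307924e-01,  6.37478678e-04]), 'force': array([ 0.62530638,  0.37968769, -0.00866538]), 'ft_torque': array([ 0.04775494, -0.01633448, -0.01937224]), 'gripper_force': 0.0, 'width': 0.9998011160450057}
```

View pics/scene0.png

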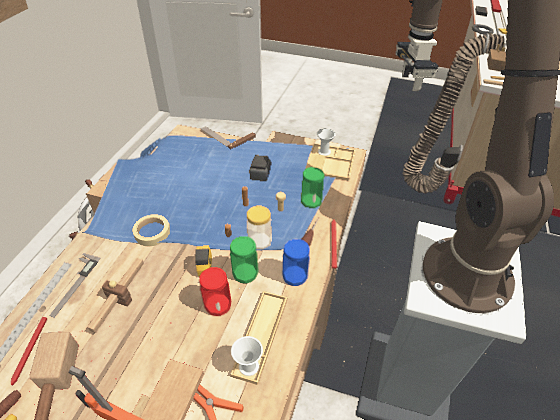

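View pics/top0.png

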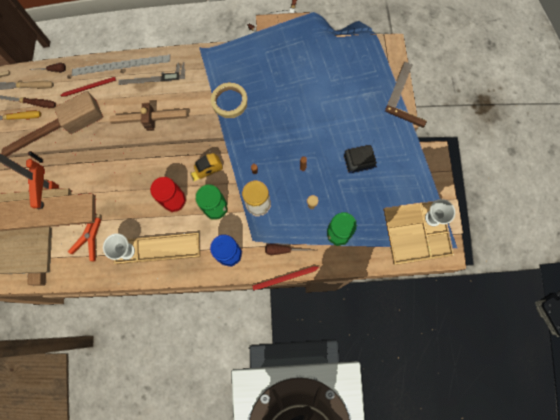

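Scene view: long tray (260,335) with funnel (247,352), jar lid (259,215), long pin (245,195), short pin (228,230), dog (281,198), square tray (332,160). Top view: jar (256,195), pins (304,162) and (254,168), dog (313,201), awl (278,250), funnels (116,246) and (440,213).

```bash
python3 - <<'E'
from h import *
rois={'jar':(238,175,276,222),'long_pin':(296,150,312,172),'short_pin':(246,160,264,177),'dog':(304,192,322,212),'awl':(258,236,324,262),'Lfun':(98,228,136,266),'Ltray':(134,226,206,264),'Sfun':(422,196,460,232),'Stray':(384,200,458,270),'blue':(205,228,248,270),'green':(322,208,360,248),'tape':(188,148,226,184),'batt':(342,142,380,174),'green2':(192,180,230,222),'pencil':(250,262,322,292)}
im,d=cv2.imread('pics/top0.png'),np.load('top0.npy')
Ct=cloud('top',d); Cs=cloud('scene',np.load('scene0.npy'))
for k,(a,b,c,e) in rois.items():
    P=Ct[b:e,a:c].reshape(-1,3); P=P[np.isfinite(P[:,2])]; zt=np.nanpercentile(P[:,2],99.5); 
    T=P[P[:,2]>max(zt-.012,.006)]
    lo,hi=T.min(0)[:2],T.max(0)[:2]; c0=(lo+hi)/2
    S=Cs.reshape(-1,3); S=S[(abs(S[:,0]-c0[0])<.05)&(abs(S[:,1]-c0[1])<.05)]
    zs=np.nanpercentile(S[:,2],99.8) if len(S) else np.nan
    T2=S[S[:,2]>zs-.012]
    print(k,'top z %.3f mid'%zt,c0.round(4),'size',(hi-lo).round(3),'mean',T[:,:2].mean(0).round(4),'| scene z %.3f'%zs,((T2.min(0)+T2.max(0))/2)[:2].round(4),(T2.max(0)-T2.min(0))[:2].round(3))
for n,b in(('a',(80,200,340,290)),('b',(380,120,470,270))):pass
x=cv2.resize(im[225:295,80:340],None,fx=3,fy=3,interpolation=3); y=cv2.resize(im[140:270,230:465],None,fx=3.3,fy=3.3,interpolation=3)
x=x[:,:775]; y=y[:,:775]
cv2.imwrite('pics/c1.png',cv2.resize(im[140:290,230:465],(752,480),interpolation=3))
cv2.imwrite('pics/c2.png',cv2.resize(cv2.imread('pics/scene0.png')[120:390,190:370],(400*1,600),interpolation=3))
E
```

```text
jar top z 0.117 mid [0.5671 0.0713] size [0.063 0.063] mean [0.566  0.0711] | scene z 0.116 [0.5652 0.0727] [0.061 0.062]
long_pin top z 0.073 mid [ 0.6599 -0.0521] size [0.016 0.016] mean [ 0.6593 -0.0526] | scene z 0.072 [ 0.6572 -0.0526] [0.016 0.021]
short_pin top z 0.044 mid [0.6594 0.0755] size [0.018 0.016] mean [0.6581 0.0759] | scene z 0.042 [0.6579 0.077 ] [0.016 0.019]
dog top z 0.067 mid [ 0.5525 -0.0684] size [0.026 0.027] mean [ 0.5521 -0.0681] | scene z 0.066 [ 0.5511 -0.0679] [0.027 0.029]
awl top z 0.033 mid [0.446  0.0335] size [0.036 0.073] mean [0.4417 0.0341] | scene z 0.033 [0.4416 0.0285] [0.027 0.054]
Lfun top z 0.086 mid [0.4598 0.424 ] size [0.063 0.063] mean [0.4626 0.4291] | scene z 0.085 [0.4613 0.4238] [0.064 0.064]
Ltray top z 0.017 mid [0.4681 0.3158] size [0.074 0.173] mean [0.4642 0.3166] | scene z 0.016 [0.4693 0.3158] [0.077 0.1  ]
Sfun top z 0.086 mid [ 0.4991 -0.3886] size [0.062 0.061] mean [ 0.5019 -0.3925] | scene z 0.084 [ 0.4986 -0.3881] [0.059 0.066]
Stray top z 0.085 mid [ 0.4984 -0.3886] size [0.061 0.061] mean [ 0.5009 -0.3932] | scene z 0.084 [ 0.4986 -0.3881] [0.059 0.066]
blue top z 0.116 mid [0.439 0.152] size [0.062 0.062] mean [0.4381 0.1517] | scene z 0.116 [0.4374 0.1523] [0.063 0.062]
green top z 0.116 mid [ 0.4749 -0.134 ] size [0.063 0.064] mean [ 0.4745 -0.1335] | scene z 0.115 [ 0.4727 -0.1318] [0.062 0.06 ]
tape top z 0.065 mid [0.6721 0.1975] size [0.046 0.055] mean [0.6725 0.1975] | scene z 0.065 [0.6739 0.1992] [0.043 0.058]
batt top z 0.062 mid [ 0.6678 -0.2037] size [0.055 0.065] mean [ 0.6668 -0.2038] | scene z 0.061 [ 0.6658 -0.2032] [0.053 0.069]
green2 top z 0.116 mid [0.5639 0.1857] size [0.062 0.063] mean [0.5635 0.1857] | scene z 0.116 [0.5625 0.1861] [0.063 0.063]
pencil top z 0.012 mid [0.3679 0.0102] size [0.051 0.172] mean [0.3688 0.0113] | scene z 0.012 [0.3843 0.0103] [0.067 0.1  ]
```

View pics/c1.png

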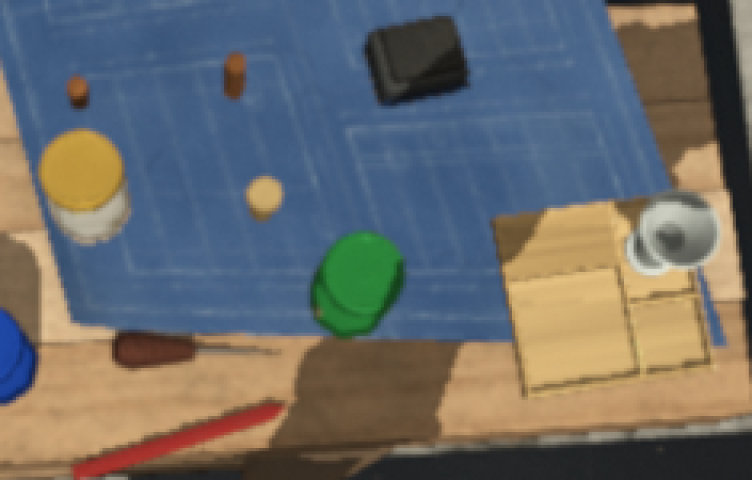

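Crop: square tray outer corners about (495,218),(715,362),(525,395); awl handle at (115–193,350), tip (280,352); pencil below it. Now the trays' outline, closely.

```bash
python3 - <<'E'
from h import *
im=cv2.imread('pics/top0.png'); s=cv2.imread('pics/scene0.png')
def cr(i,x,y,w,h,f): return cv2.resize(i[y:y+h,x:x+w],(w*f,h*f),interpolation=cv2.INTER_CUBIC)
A=np.zeros((590,796,3),np.uint8)
a=cr(im,95,225,115,45,4);b=cr(im,380,195,84,75,4);c=cr(s,225,285,65,100,4)[:,:];e=cr(s,300,120,70,65,4)
A[:180,:460]=a;A[190:490,:336]=b;A[:400,470:730]=c;A[405:590,470:750]=e[60:245,:]
cv2.imwrite('pics/c3.png',A)
# heights of bench & mat
Ct=cloud('top',np.load('top0.npy'))
def g(x,y,P=Ct.reshape(-1,3)): 
    m=np.nanargmin((P[:,0]-x)**2+(P[:,1]-y)**2); return P[m].round(4)
for q in((.62,0),(.5,0),(.42,-.05),(.36,-.05),(.45,.23),(.4,.3)):print(g(*q))
# awl: handle mask by height
P=Ct[236:262,258:324].reshape(-1,3);T=P[(P[:,2]>.015)&(P[:,0]>.41)]
print('handle',cv2.minAreaRect((T[:,:2]*1000).astype(np.float32)),T.mean(0))
E
```

```text
[ 6.181e-01 -2.000e-04  8.600e-03]
[ 0.4996 -0.001   0.004 ]
[ 0.4208 -0.0503  0.0013]
[ 0.3598 -0.0503 -0.0383]
[0.4503 0.2302 0.0028]
[ 0.3999  0.3002 -0.0014]
handle ((445.55438232421875, 38.42873764038086), (93.31219482421875, 39.35634994506836), 64.50291442871094) [0.44424202 0.03387287 0.02437152]
```

View pics/c3.png

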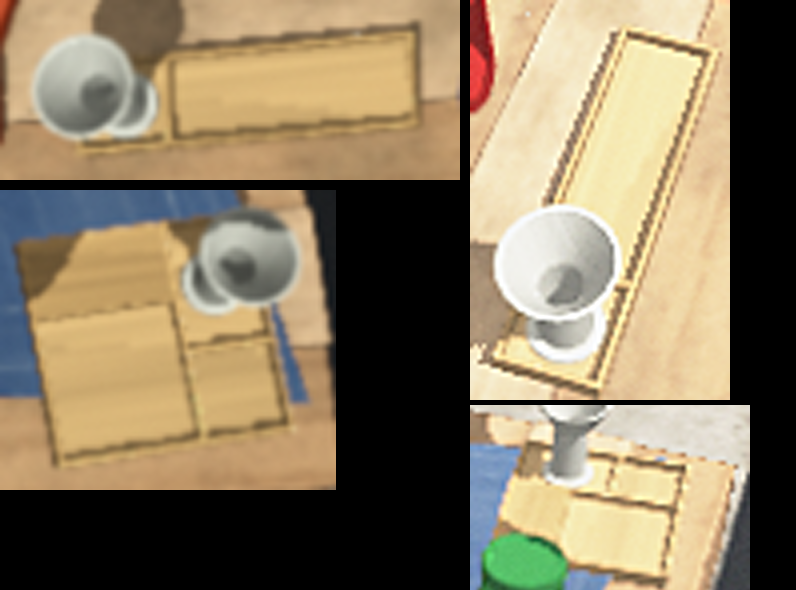

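Crop shows long bay corners (172,55),(416,33),(418,122),(175,138) (top view) and square tray's bays; scene view agrees in layout.

```bash
python3 - <<'E'
from h import *
def t(L,ox,oy,sx=0,sy=0): return [(ox+(u-sx)/4-.375,oy+(v-sy)/4-.375) for u,v in L]
Z=.017
LT=onplane('top',t([(420,25),(420,127),(83,152)],95,225),Z);LS=onplane('scene',t([(620,28),(718,50),(605,390),(490,360)],225,285,470,0),Z)
ST=onplane('top',t([(15,240),(57,467),(290,430)],380,195,0,190),Z);SS=onplane('scene',t([(520,445),(688,462),(665,583)],300,135,470,405),Z)
B=onplane('top',t([(36,318),(172,303),(197,440),(60,462)],380,195,0,190),.010);b=onplane('top',t([(190,350),(270,340),(285,425),(203,437)],380,195,0,190),.01)
LB=onplane('top',t([(172,55),(416,33),(418,122),(175,138)],95,225),.012)
for n,P in zip('LT LS ST SS B b LB'.split(),(LT,LS,ST,SS,B,b,LB)):print(n,P[:,:2].round(3).tolist(),P.mean(0)[:2].round(4))
# awl in top/scene by colour
for n,(x0,y0,x1,y1),z in(('top',(258,236,324,262),.017),('scene',(290,222,330,250),.017)):
    im=cv2.imread(f'pics/{n}0.png')[y0:y1,x0:x1]; m=((im.max(2)<120)&(im[...,2].astype(int)>im[...,0]+15)).astype(np.uint8)
    c=max(cv2.findContours(m,0,2)[0],key=cv2.contourArea); q=cv2.boxPoints(cv2.minAreaRect(c))+[x0,y0]
    print(n,q.tolist(),onplane(n,q,z)[:,:2].round(4).tolist(),onplane(n,[q.mean(0)],z)[0])
C=cloud('top',np.load('top0.npy'));P=C[236:262,258:324].reshape(-1,3);P=P[P[:,2]>.018];P=P[P[:,0]<.47]
print(P[::6].round(3).tolist())
E
```

```text
LT [[0.5, 0.225], [0.434, 0.226], [0.429, 0.448]] [0.4546 0.2997]
LS [[0.497, 0.236], [0.435, 0.232], [0.425, 0.455], [0.489, 0.459]] [0.4614 0.3455]
ST [[0.534, -0.256], [0.384, -0.266], [0.397, -0.423]] [ 0.4383 -0.315 ]
SS [[0.545, -0.4], [0.399, -0.426], [0.385, -0.257]] [ 0.4429 -0.3609]
B [[0.483, -0.265], [0.487, -0.357], [0.396, -0.362], [0.388, -0.271]] [ 0.4383 -0.3138]
b [[0.455, -0.365], [0.458, -0.42], [0.401, -0.422], [0.397, -0.366]] [ 0.4278 -0.3936]
LB [[0.491, 0.391], [0.496, 0.229], [0.438, 0.228], [0.436, 0.388]] [0.4654 0.3089]
top [[264.3586196899414, 253.69655227661133], [265.2551727294922, 242.93793153762817], [301.1724166870117, 245.9310359954834], [300.27586364746094, 256.6896572113037]] [[0.4314, 0.0606], [0.4589, 0.0569], [0.4455, -0.034], [0.4182, -0.0299]] [0.43846316 0.01336717 0.017     ]
scene [[301.5, 237.5], [307.0, 232.0], [307.5, 232.5], [302.0, 238.0]] [[0.456, 0.033], [0.4473, 0.0082], [0.4455, 0.0095], [0.4542, 0.0343]] [0.45077292 0.02133287 0.017     ]
[[0.47, 0.075, 0.019], [0.464, 0.065, 0.019], [0.456, 0.034, 0.024], [0.453, 0.04, 0.027], [0.453, 0.025, 0.021], [0.451, 0.045, 0.027], [0.45, 0.03, 0.025], [0.45, 0.015, 0.025], [0.448, 0.047, 0.034], [0.448, 0.032, 0.027], [0.448, 0.017, 0.021], [0.447, -0.0, 0.02], [0.445, 0.045, 0.031], [0.445, 0.03, 0.028], [0.444, 0.015, 0.026], [0.445, 0.058, 0.022], [0.443, 0.043, 0.03], [0.443, 0.028, 0.026], [0.442, 0.012, 0.021], [0.442, -0.003, 0.021], [0.44, 0.045, 0.032], [0.44, 0.03, 0.027], [0.44, 0.015, 0.024], [0.44, -0.0, 0.018], [0.437, 0.048, 0.035], [0.437, 0.033, 0.029], [0.437, 0.018, 0.027], [0.437, 0.003, 0.021], [0.435, 0.05, 0.033], [0.435, 0.036, 0.026], [0.435, 0.02, 0.026], [0.435, 0.005, 0.019], [0.434, 0.046, 0.025], [0.433, 0.031, 0.024], [0.432, 0.016, 0.023], [0.431, 0.046, 0.023], [0.431, 0.031, 0.023], [0.429, 0.046, 0.023]]
```

Emit:
send_rows --motion "0 .025 .053 0 0 0 -2.5;0 .025 .053 0 0 0 -2.5;0 .025 .053 0 0 0 -2.5;0 .025 .053 0 0 0 -2.5;0 .025 .053 0 0 0 -2.5" --force 25

```text
clock: 0.72
position: [0.3887, -0.3, 0.2921]
ee_rot: [-3.123, -0.337, 0.0]
force: [1.9, 0.6, 0.0]
width: 0.995
gripper_force: 0.0
```

Emit:
send_rows --motion "0 .025 .053 0 0 0 -2.5;0 .025 .053 0 0 0 -2.5;0 .025 .053 0 0 0 -2.5;0 .025 .053 0 0 0 -2.5;0 .025 .053 0 0 0 -2.5"

```text
clock: 1.35
position: [0.5136, -0.0352, 0.2921]
ee_rot: [3.141, -0.005, -0.0]
force: [1.1, -0.8, -0.4]
width: 1.0
gripper_force: 0.0
```

Emit:
send_rows --motion "0 .027 .055 0 0 0 0;0 .026 .054 0 0 0 0;0 0 0 -.05 0 0 0;0 0 0 0 0 0 0"

```text
clock: 1.85
position: [0.5639, 0.0719, 0.2389]
ee_rot: [3.14, -0.001, -0.012]
force: [-0.4, 0.1, -0.1]
width: 0.999
gripper_force: 0.0
```

```bash
cat > st.py <<'E'
from h import *
from scipy.spatial.transform import Rotation as R
o=arm.observe(); M=R.from_rotvec(o['ee_rot']).as_matrix()
print('t',o['clock'],'pos',o['position'].round(4),'tooly ang',np.degrees(np.arctan2(M[1,1],M[0,1])).round(2),'z',M[:,2].round(4),'w',round(o['width']*92,1),'gf',o['gripper_force'],'F',o['force'].round(1),'j7',o['joints'][6].round(2))
E
python3 st.py
python3 - <<'E'
from h import *
u=proj('top',[[0,0,0],[1,0,0]]) if 0 else None
q=[(230+u/3.2-.3,140+v/3.2-.3) for u,v in((113,350),(195,350),(281,352))]
P=onplane('top',q,.014); print(P.round(4), np.degrees(np.arctan2(-(P[0]-P[1])[0],(P[0]-P[1])[1])))
E
```

```text
t 1.85 pos [0.5639 0.0719 0.2389] tooly ang -90.03 z [-0.0078 -0.0018 -1.    ] w 91.9 gf 0.0 F [-0.4  0.1 -0.1] j7 -1.9
[[ 0.4436  0.0585  0.014 ]
 [ 0.4396 -0.0068  0.014 ]
 [ 0.4337 -0.075   0.014 ]] -3.4939939384698486
```

Emit:
send_rows --motion "0 .002 0 -.04 0 0 0;0 0 0 -.04 0 0 0;0 0 0 -.026 0 0 0;0.35 0 0 0 0 0 0;0.5 0 0 0 0 0 0"

```text
clock: 2.48
position: [0.5693, 0.0717, 0.1382]
ee_rot: [-3.141, 0.004, -0.003]
force: [-0.0, -0.4, 0.1]
width: 0.83
gripper_force: 0.0
```

Emit:
send_rows --motion "0.5 0 0 0 0 0 0;0.5 0 0 0 0 0 0"

```text
clock: 2.72
position: [0.5692, 0.072, 0.138]
ee_rot: [-3.142, 0.003, -0.004]
force: [-1.5, -1.7, 6.8]
width: 0.705
gripper_force: 25.0
```

```bash
python3 st.py
```

```text
t 2.725 pos [0.5692 0.072  0.138 ] tooly ang -90.11 z [ 0.0026  0.     -1.    ] w 64.8 gf 25.00118943862617 F [-1.5 -1.7  6.8] j7 -1.94
```

Emit:
send_rows --motion "0.5 0 0 .03 0 0 0;0.5 0 0 .055 0 0 0;0.5 0 0 .05 0 0 0;0.5 -.016 -.048 0 0 0 0;0.5 -.016 -.048 0 0 0 0" --force 40

```text
clock: 3.35
position: [0.5355, -0.0246, 0.272]
ee_rot: [3.141, -0.0, 0.001]
force: [0.3, -0.9, -5.7]
width: 0.706
gripper_force: 40.0
```

Emit:
send_rows --motion "0.5 -.016 -.048 0 0 0 0;0.5 -.016 -.048 0 0 0 0;0.5 -.016 -.048 0 0 0 0;0.5 -.016 -.048 0 0 0 0;0.5 -.016 -.048 0 0 0 0"

```text
clock: 3.98
position: [0.4551, -0.2651, 0.2714]
ee_rot: [-3.141, 0.002, 0.001]
force: [1.1, -0.3, -5.1]
width: 0.705
gripper_force: 40.0
```

Emit:
send_rows --motion "0.5 -.016 -.05 0 0 0 0;0.5 0 0 -.03 0 0 0;0.5 0 0 0 0 0 0;0.5 0 0 0 0 0 0"

```text
clock: 4.47
position: [0.4407, -0.313, 0.242]
ee_rot: [-3.141, 0.0, -0.0]
force: [0.1, -0.0, -4.9]
width: 0.705
gripper_force: 40.0
```

```bash
python3 st.py; python3 - <<'E'
from h import *
im,d=arm.get_image('top'); s,_=arm.get_image('scene')
A=np.hstack([cv2.resize(im[150:290,330:480],(450,420)),cv2.resize(s[90:210,260:380],(336,336))[:420] if 0 else cv2.resize(s[90:210,260:360],(350,420))])
cv2.imwrite('pics/d1.png',A)
E
```

```text
t 4.475 pos [ 0.4407 -0.313   0.242 ] tooly ang -90.0 z [ 2.e-04  4.e-04 -1.e+00] w 64.8 gf 39.99845148995519 F [ 0.1 -0.  -4.9] j7 -1.09
```

View pics/d1.png

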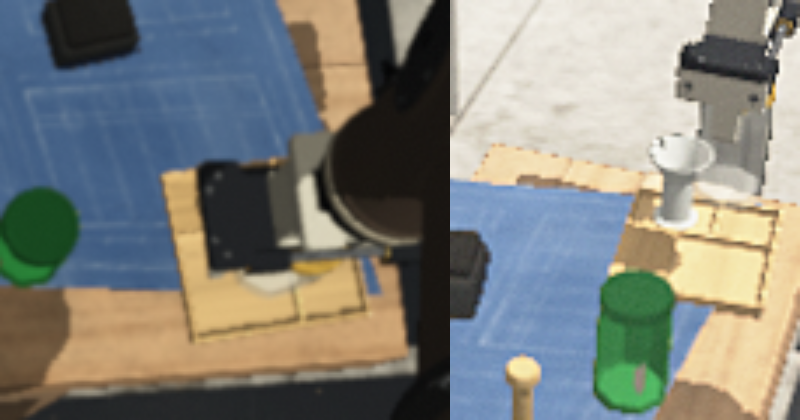

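Jar held upright above the large bay (scene crop ~(735,160), funnel rim at (683,155) clear). Lowering.

Emit:
send_rows --motion "0.5 0 -.001 -.04 0 0 0;0.5 0 0 -.035 0 0 0;0.5 0 0 -.015 0 0 0;0.5 0 0 -.004 0 0 0;0.5 0 0 0 0 0 0"

```text
clock: 5.2
position: [0.441, -0.3151, 0.1482]
ee_rot: [3.141, -0.002, 0.002]
force: [0.2, 0.2, -6.0]
width: 0.706
gripper_force: 40.0
```

Emit:
send_rows --motion "0.5 0 0 -.003 0 0 0;0.5 0 0 0 0 0 0"

```text
clock: 5.45
position: [0.4404, -0.315, 0.1447]
ee_rot: [3.141, -0.003, 0.001]
force: [-0.6, 0.5, -6.2]
width: 0.704
gripper_force: 40.0
```

Emit:
send_rows --motion "0.5 0 0 -.002 0 0 0;0.5 0 0 0 0 0 0"

```text
clock: 5.7
position: [0.4405, -0.3151, 0.143]
ee_rot: [3.141, -0.003, 0.001]
force: [-1.9, 1.9, 4.2]
width: 0.707
gripper_force: 40.0
```

Emit:
send_rows --motion "0.12 0 0 0 0 0 0;0.12 0 0 0 0 0 0;.12 0 0 .06 0 0 0;.12 0 0 .06 0 0 0;.12 0 0 0 0 0 0"

```text
clock: 6.32
position: [0.4425, -0.3162, 0.2672]
ee_rot: [3.137, -0.003, 0.013]
force: [0.6, -0.3, -0.7]
width: 0.878
gripper_force: 0.0
```

```bash
python3 st.py
```

```text
t 6.325 pos [ 0.4425 -0.3162  0.2672] tooly ang -90.1 z [ 0.0081 -0.0048 -1.    ] w 80.8 gf 0.0 F [ 0.6 -0.3 -0.7] j7 -1.08
```

Emit:
send_rows --motion ".3 .022 .049 0 0 0 0;.3 .022 .05 0 0 0 0;.3 .022 .05 0 0 0 0;.3 .022 .05 0 0 0 0;.3 .022 .048 0 0 0 0" --force 20

```text
clock: 6.95
position: [0.5506, -0.0661, 0.2615]
ee_rot: [-3.142, 0.002, 0.001]
force: [0.4, 0.4, -0.1]
width: 0.701
gripper_force: 0.0
```

Emit:
send_rows --motion ".3 0 0 -.05 0 0 0;.3 0 0 -.05 0 0 0;.3 0 0 -.02 0 0 0;.3 0 0 0 0 0 0"

```text
clock: 7.45
position: [0.5489, -0.0677, 0.1401]
ee_rot: [-3.141, 0.002, 0.007]
force: [-0.3, 0.7, 0.1]
width: 0.7
gripper_force: 0.0
```

```bash
python3 st.py; python3 - <<'E'
from h import *
im,d=arm.get_image('top'); C=cloud('top',d)
# jar check
P=C[190:290,370:470].reshape(-1,3); T=P[(P[:,2]>.10)&(P[:,2]<.13)&(abs(P[:,0]-.44)<.05)&(abs(P[:,1]+.315)<.05)]
print('jar',T.min(0),T.max(0),((T.min(0)+T.max(0))/2).round(4))
cv2.imwrite('pics/d2.png',cv2.resize(im[130:280,240:480],(768,480),interpolation=3))
E
```

```text
t 7.45 pos [ 0.5489 -0.0677  0.1401] tooly ang -90.08 z [-4.3e-03  3.0e-04 -1.0e+00] w 64.4 gf 0.0 F [-0.3  0.7  0.1] j7 -1.66
jar [ 0.40578593 -0.3448027   0.11056085] [ 0.46922599 -0.29315086  0.1218854 ] [ 0.4375 -0.319   0.1162]
```

View pics/d2.png

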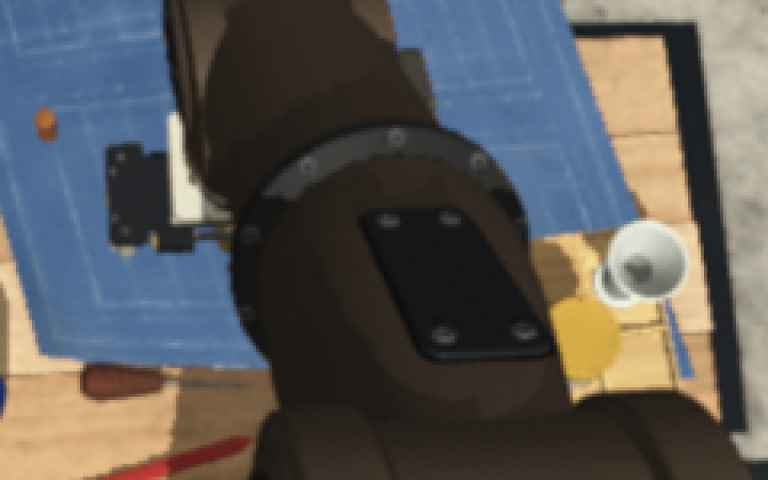

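Jar lid at crop (585,335) stands in the large bay. Grasp the dog.

Emit:
send_rows --motion ".3 .002 0 -.025 0 0 0;.3 0 0 -.017 0 0 0;.5 0 0 0 0 0 0;.8 0 0 0 0 0 0;.8 0 0 0 0 0 0"

```text
clock: 8.12
position: [0.5527, -0.0679, 0.1011]
ee_rot: [3.142, -0.003, 0.002]
force: [0.3, -0.4, -0.2]
width: 0.421
gripper_force: 0.0
```

Emit:
send_rows --motion ".8 0 0 0 0 0 0;.8 0 0 .02 0 0 0;.8 0 0 .06 0 0 0;.8 0 0 .06 0 0 0;.8 0 0 0 0 0 0"

```text
clock: 8.75
position: [0.5547, -0.0678, 0.2453]
ee_rot: [3.141, -0.003, 0.015]
force: [-0.3, 0.3, -1.2]
width: 0.277
gripper_force: 20.0
```

```bash
python3 st.py
```

```text
t 8.75 pos [ 0.5547 -0.0678  0.2453] tooly ang -90.1 z [ 9.3e-03 -6.0e-04 -1.0e+00] w 25.5 gf 19.999857894144952 F [-0.3  0.3 -1.2] j7 -1.63
```

Emit:
send_rows --motion ".8 -.018 -.047 0 0 0 0;.8 -.018 -.047 0 0 0 0;.8 -.018 -.047 0 0 0 0;.8 -.018 -.047 0 0 0 0;.8 -.018 -.047 0 0 0 0"

```text
clock: 9.38
position: [0.4609, -0.304, 0.2391]
ee_rot: [-3.141, 0.002, 0.002]
force: [1.0, -0.5, -0.9]
width: 0.275
gripper_force: 20.0
```

Emit:
send_rows --motion ".8 -.018 -.047 0 0 0 0;.8 -.018 -.047 0 0 0 0;.8 0 0 -.03 0 0 0;.8 0 0 -.02 0 0 0;.8 0 0 0 0 0 0"

```text
clock: 10.0
position: [0.4249, -0.3959, 0.1878]
ee_rot: [-3.139, 0.003, 0.006]
force: [-0.0, 0.3, -0.9]
width: 0.275
gripper_force: 20.0
```

```bash
python3 st.py; python3 - <<'E'
from h import *
s,_=arm.get_image('scene')
cv2.imwrite('pics/d3.png',cv2.resize(s[90:210,270:390],(600,600),interpolation=3))
E
```

```text
t 10.0 pos [ 0.4249 -0.3959  0.1878] tooly ang -90.1 z [-0.0039  0.003  -1.    ] w 25.3 gf 19.999909889884293 F [-0.   0.3 -0.9] j7 -0.96
```

View pics/d3.png

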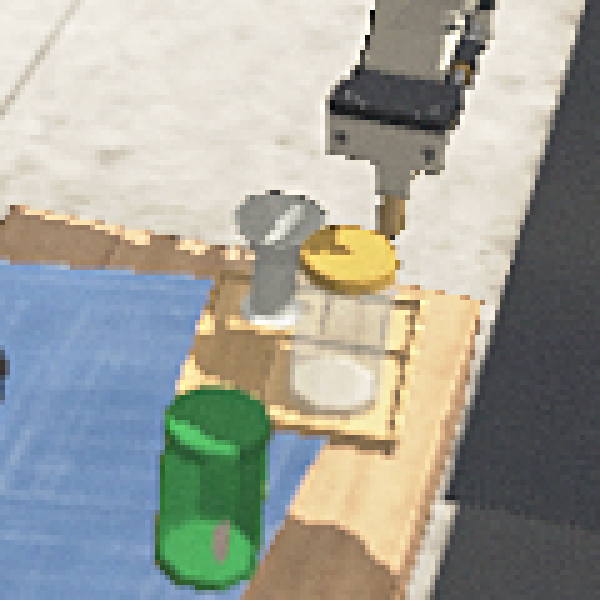

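Dog hangs upright at (392,215), beyond the jar lid (350,258). The gripper body would foul the jar lid with closing along y, so I turn a quarter.

Emit:
send_rows --motion ".8 -.002 -.001 0 0 0 10;.8 -.002 -.001 0 0 0 10;.8 -.002 0 0 0 0 10;.8 -.001 0 0 0 0 10;.8 0 0 0 0 0 10"

```text
clock: 10.68
position: [0.4195, -0.3991, 0.1913]
ee_rot: [2.843, 1.333, 0.0]
force: [0.0, 0.6, -1.2]
width: 0.28
gripper_force: 20.0
```

Emit:
send_rows --motion ".8 0 0 0 0 0 10;.8 0 0 0 0 0 10;.8 0 0 0 0 0 10;.8 0 0 0 0 0 10;.8 0 0 -.02 0 0 0"

```text
clock: 11.3
position: [0.4204, -0.3999, 0.1722]
ee_rot: [2.218, 2.219, 0.0]
force: [-0.8, -0.4, -2.3]
width: 0.275
gripper_force: 20.0
```

Emit:
send_rows --motion ".8 0 0 0 0 0 0;.8 0 0 0 0 0 0"

```text
clock: 11.55
position: [0.4196, -0.399, 0.1712]
ee_rot: [2.223, 2.219, -0.0]
force: [0.7, -0.3, -0.2]
width: 0.28
gripper_force: 20.0
```

```bash
python3 st.py
```

```text
t 11.55 pos [ 0.4196 -0.399   0.1712] tooly ang -0.1 z [ 6.e-04 -8.e-04 -1.e+00] w 25.8 gf 19.99984941445291 F [ 0.7 -0.3 -0.2] j7 0.39
```

Emit:
send_rows --motion ".8 0 0 -.025 0 0 0;.8 0 0 -.025 0 0 0;.8 0 0 -.012 0 0 0;.8 0 0 -.002 0 0 0;.8 0 0 0 0 0 0"

```text
clock: 12.18
position: [0.4197, -0.3992, 0.1072]
ee_rot: [2.222, 2.219, -0.0]
force: [-0.3, -1.1, -0.6]
width: 0.274
gripper_force: 20.0
```

Emit:
send_rows --motion ".8 0 0 -.002 0 0 0;.8 0 0 0 0 0 0"

```text
clock: 12.42
position: [0.4207, -0.3999, 0.1067]
ee_rot: [2.22, 2.216, -0.0]
force: [-1.3, 2.2, 15.7]
width: 0.274
gripper_force: 20.0
```

Contact. Release, and rise.

Emit:
send_rows --motion ".62 0 0 0 0 0 0;.62 0 0 0 0 0 0;.62 0 0 .03 0 0 0;.62 0 0 .06 0 0 0;.62 0 0 .04 0 0 0"

```text
clock: 13.05
position: [0.4198, -0.3989, 0.2367]
ee_rot: [2.222, 2.219, 0.001]
force: [0.8, -0.1, -1.6]
width: 0.382
gripper_force: 0.0
```

```bash
python3 st.py; python3 - <<'E'
from h import *
s,_=arm.get_image('scene')
cv2.imwrite('pics/d4.png',cv2.resize(s[110:190,290:370],(480,480),interpolation=3))
E
```

```text
t 13.05 pos [ 0.4198 -0.3989  0.2367] tooly ang -0.08 z [ 1.5e-03 -9.0e-04 -1.0e+00] w 35.1 gf 0.0 F [ 0.8 -0.1 -1.6] j7 0.44
```

View pics/d4.png

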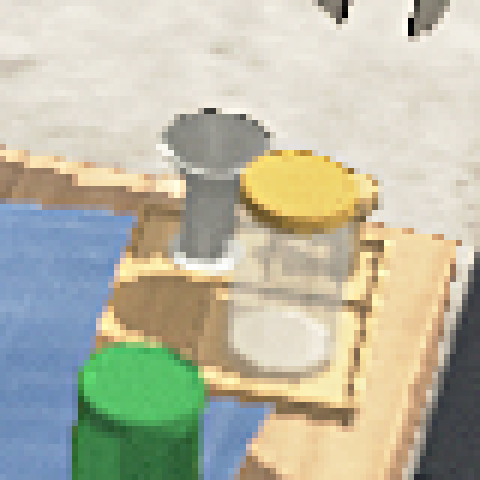

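Emit:
send_rows --motion ".6 .024 .048 0 0 0 0;.6 .024 .048 0 0 0 0;.6 .024 .048 0 0 0 0;.6 .024 .048 0 0 0 0;.6 .024 .048 0 0 0 0"

```text
clock: 13.72
position: [0.5398, -0.1573, 0.2341]
ee_rot: [2.223, 2.219, -0.0]
force: [1.1, -1.0, -0.1]
width: 0.397
gripper_force: 0.0
```

Emit:
send_rows --motion ".5 .024 .048 0 0 0 0;.5 .024 .048 0 0 0 0;.5 .024 .048 0 0 0 0;.5 .024 .048 0 0 0 0;.5 .022 .043 0 0 0 0"

```text
clock: 14.35
position: [0.6578, 0.0781, 0.2339]
ee_rot: [-2.222, -2.22, 0.0]
force: [0.1, -0.1, -0.4]
width: 0.5
gripper_force: 0.0
```

Emit:
send_rows --motion ".5 0 0 -.05 0 0 0;.5 0 0 -.03 0 0 0;.5 0 0 0 0 0 0;.5 0 0 0 0 0 0"

```text
clock: 14.85
position: [0.6578, 0.0764, 0.1554]
ee_rot: [2.223, 2.219, 0.002]
force: [0.8, -1.0, 0.1]
width: 0.504
gripper_force: 0.0
```

```bash
python3 st.py; python3 - <<'E'
from h import *
im,d=arm.get_image('top'); C=cloud('top',d); P=C.reshape(-1,3)
def near(x,y,r,z0,z1):
    T=P[(abs(P[:,0]-x)<r)&(abs(P[:,1]-y)<r)&(P[:,2]>z0)&(P[:,2]<z1)]; print(len(T),T.min(0).round(4),T.max(0).round(4),((T.min(0)+T.max(0))/2).round(4))
near(.438,-.315,.05,.105,.13); near(.42,-.399,.025,.06,.08)
cv2.imwrite('pics/d5.png',cv2.resize(im[130:280,230:470],(768,480),interpolation=3))
E
```

```text
t 14.85 pos [0.6578 0.0764 0.1554] tooly ang -0.1 z [ 1.3e-03  5.0e-04 -1.0e+00] w 46.4 gf 0.0 F [ 0.8 -1.   0.1] j7 -0.51Traceback (most recent call last):
  File "<stdin>", line 5, in <module>
  File "<stdin>", line 4, in near
    return umr_minimum(a, axis, None, out, keepdims, initial, where)
ValueError: zero-size array to reduction operation minimum which has no identity
```

Emit:
send_rows --motion ".5 0 0 -.04 0 0 0;.5 0 0 -.028 0 0 0;.5 0 0 0 0 0 0;.9 0 0 0 0 0 0;.9 0 0 0 0 0 0"

```text
clock: 15.52
position: [0.6583, 0.0764, 0.0882]
ee_rot: [2.222, 2.218, 0.004]
force: [0.2, 0.3, 0.9]
width: 0.335
gripper_force: 0.0
```

Emit:
send_rows --motion ".9 0 0 0 0 0 0;.9 0 0 0 0 0 0;.9 0 0 .02 0 0 0;.9 0 0 .06 0 0 0;.9 0 0 .05 0 0 0"

```text
clock: 16.15
position: [0.6573, 0.0765, 0.2195]
ee_rot: [2.223, 2.22, 0.002]
force: [1.1, -0.1, 0.2]
width: 0.188
gripper_force: 19.8
```

```bash
python3 st.py
```

```text
t 16.15 pos [0.6573 0.0765 0.2195] tooly ang -0.07 z [ 1.2e-03  7.0e-04 -1.0e+00] w 17.3 gf 19.792632535973098 F [ 1.1 -0.1  0.2] j7 -0.47
```

Emit:
send_rows --motion ".9 -.016 -.047 0 0 0 0;.9 -.016 -.047 0 0 0 0;.9 -.016 -.047 0 0 0 0;.9 -.016 -.047 0 0 0 0;.9 -.016 -.047 0 0 0 0"

```text
clock: 16.77
position: [0.5767, -0.1602, 0.2177]
ee_rot: [2.222, 2.219, 0.001]
force: [0.2, -0.5, -0.2]
width: 0.188
gripper_force: 19.8
```

Emit:
send_rows --motion ".9 -.016 -.047 0 0 0 0;.9 -.016 -.047 0 0 0 0;.9 -.016 -.047 0 0 0 0;.9 -.016 -.047 0 0 0 0;.9 -.015 -.042 0 0 0 0"

```text
clock: 17.4
position: [0.4975, -0.3907, 0.2177]
ee_rot: [2.223, 2.218, 0.0]
force: [1.7, -1.1, 0.1]
width: 0.19
gripper_force: 19.8
```

Emit:
send_rows --motion ".9 0 0 0 0 0 0;.9 0 0 -.03 0 0 0;.9 0 0 0 0 0 0"

```text
clock: 17.77
position: [0.4975, -0.3875, 0.1854]
ee_rot: [-2.22, -2.218, 0.0]
force: [-1.1, -0.2, -0.5]
width: 0.186
gripper_force: 19.8
```

```bash
python3 st.py; python3 - <<'E'
from h import *
s,_=arm.get_image('scene');t,_=arm.get_image('top')
f=lambda i:cv2.resize(i,(400,400),interpolation=3)
cv2.imwrite('pics/d5.png',np.hstack([f(s[90:190,280:380]),f(t[180:280,380:480])]))
E
```

```text
t 17.775 pos [ 0.4975 -0.3875  0.1854] tooly ang -0.03 z [-0.0025  0.0022 -1.    ] w 17.1 gf 19.79297179786954 F [-1.1 -0.2 -0.5] j7 0.3
```

View pics/d5.png

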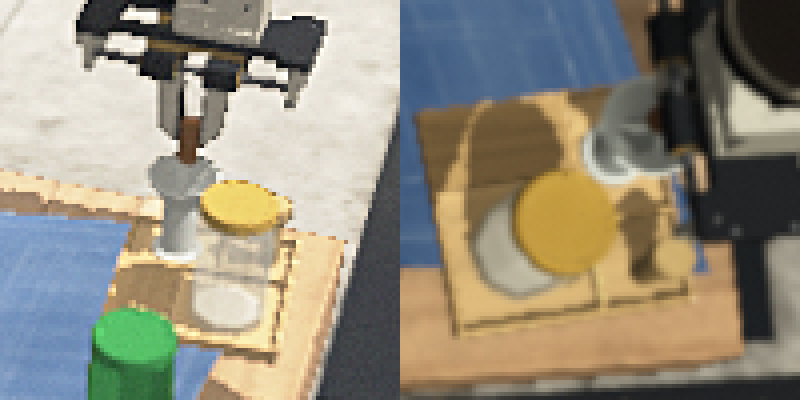

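Pin hangs over the funnel mouth (188,140); top view shows jar lid (567,222) and dog head (678,255) standing in their bays.

Emit:
send_rows --motion ".9 .001 -.001 -.018 0 0 0;.9 0 0 -.012 0 0 0;.9 0 0 0 0 0 0;.9 0 0 0 0 0 0;.9 0 0 0 0 0 0"

```text
clock: 18.5
position: [0.4995, -0.3899, 0.1567]
ee_rot: [2.223, 2.219, 0.0]
force: [-0.4, 0.3, 0.1]
width: 0.193
gripper_force: 19.8
```

```bash
python3 st.py
```

```text
t 18.5 pos [ 0.4995 -0.3899  0.1567] tooly ang -0.09 z [ 7.e-04 -4.e-04 -1.e+00] w 17.8 gf 19.792830816440983 F [-0.4  0.3  0.1] j7 0.28
```

Emit:
send_rows --motion ".6 0 0 0 0 0 0;.6 0 0 0 0 0 0;.6 0 0 .02 0 0 0;.6 0 0 .05 0 0 0;.6 .016 .036 0 0 0 0"

```text
clock: 19.12
position: [0.5161, -0.3577, 0.2316]
ee_rot: [2.224, 2.207, 0.0]
force: [0.6, 0.4, -1.1]
width: 0.4
gripper_force: 0.0
```

Emit:
send_rows --motion ".6 .024 .05 0 0 0 0;.6 .024 .05 0 0 0 0;.6 .024 .05 0 0 0 0;.6 .024 .05 0 0 0 0;.6 .024 .05 0 0 0 0"

```text
clock: 19.75
position: [0.6362, -0.1023, 0.228]
ee_rot: [2.222, 2.218, 0.002]
force: [1.8, -1.0, 0.3]
width: 0.4
gripper_force: 0.0
```

Emit:
send_rows --motion ".5 .023 .05 0 0 0 0;.5 0 0 -.05 0 0 0;.5 0 0 0 0 0 0;.5 0 0 0 0 0 0"

```text
clock: 20.25
position: [0.6587, -0.0549, 0.1781]
ee_rot: [2.224, 2.217, 0.001]
force: [-0.7, 1.1, 0.4]
width: 0.499
gripper_force: 0.0
```

```bash
python3 st.py;python3 - <<'E'
from h import *
s,_=arm.get_image('scene');t,_=arm.get_image('top')
f=lambda i:cv2.resize(i,(400,400),interpolation=3)
cv2.imwrite('pics/d6.png',np.hstack([f(s[100:260,200:360]),f(t[180:280,380:480])]))
E
```

```text
t 20.25 pos [ 0.6587 -0.0549  0.1781] tooly ang -0.18 z [ 1.3e-03 -5.0e-04 -1.0e+00] w 46.0 gf 0.0 F [-0.7  1.1  0.4] j7 -0.29
```

View pics/d6.png

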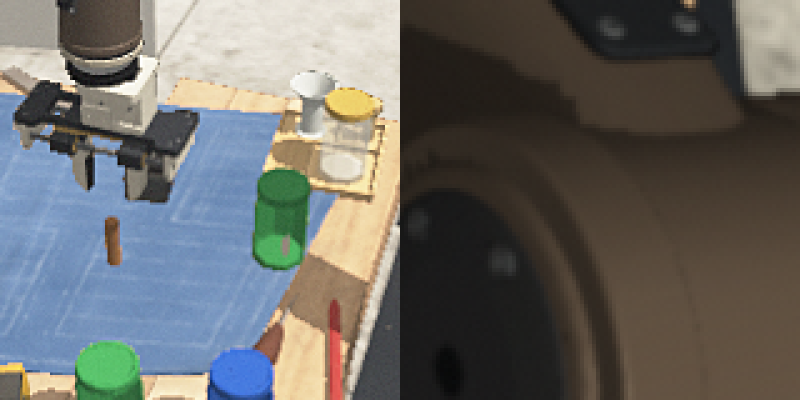

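Gripper is above the long pin (112,240); short pin is gone from sight, so in its funnel.

Emit:
send_rows --motion ".5 0 .002 -.04 0 0 0;.5 0 0 -.036 0 0 0;.5 0 0 0 0 0 0;.9 0 0 0 0 0 0;.9 0 0 0 0 0 0"

```text
clock: 20.98
position: [0.6595, -0.0519, 0.1025]
ee_rot: [2.222, 2.218, 0.004]
force: [-0.2, -0.0, -0.3]
width: 0.332
gripper_force: 0.0
```

Emit:
send_rows --motion ".9 0 0 0 0 0 0;.9 0 0 0 0 0 0;.9 0 0 .02 0 0 0;.9 0 0 .06 0 0 0;.9 0 0 .06 0 0 0"

```text
clock: 21.6
position: [0.6579, -0.0517, 0.2428]
ee_rot: [-2.222, -2.22, -0.0]
force: [0.8, -0.9, 0.7]
width: 0.193
gripper_force: 20.0
```

```bash
python3 st.py
```

```text
t 21.6 pos [ 0.6579 -0.0517  0.2428] tooly ang -0.07 z [-2.e-04  5.e-04 -1.e+00] w 17.8 gf 19.999539095442742 F [ 0.8 -0.9  0.7] j7 -0.27
```

Emit:
send_rows --motion ".9 -.02 .048 .002 0 0 0;.9 -.02 .048 0 0 0 0;.9 -.02 .048 0 0 0 0;.9 -.02 .048 0 0 0 0;.9 -.02 .048 0 0 0 0"

```text
clock: 22.22
position: [0.5575, 0.1897, 0.2437]
ee_rot: [2.223, 2.219, 0.002]
force: [0.2, 0.1, -0.7]
width: 0.191
gripper_force: 20.0
```

Emit:
send_rows --motion ".9 -.02 .048 0 0 0 0;.9 -.02 .048 0 0 0 0;.9 -.02 .048 0 0 0 0;.9 -.02 .048 0 0 0 0;.9 -.018 .044 0 0 0 0"

```text
clock: 22.85
position: [0.4591, 0.426, 0.2437]
ee_rot: [-2.222, -2.22, -0.002]
force: [-0.4, -0.0, 0.1]
width: 0.19
gripper_force: 20.0
```

Emit:
send_rows --motion ".9 0 0 0 0 0 0;.9 0 0 -.025 0 0 0;.9 0 0 0 0 0 0"

```text
clock: 23.22
position: [0.4602, 0.4226, 0.2164]
ee_rot: [2.223, 2.218, -0.005]
force: [-0.1, 0.5, -0.6]
width: 0.184
gripper_force: 20.0
```

```bash
python3 st.py; python3 - <<'E'
from h import *
s,_=arm.get_image('scene');t,_=arm.get_image('top')
f=lambda i:cv2.resize(i,(400,400),interpolation=3)
cv2.imwrite('pics/d7.png',np.hstack([f(s[260:400,180:320]),f(t[190:290,380:480])]))
E
```

```text
t 23.225 pos [0.4602 0.4226 0.2164] tooly ang -0.13 z [-0.0015 -0.0027 -1.    ] w 17.0 gf 19.999457884405274 F [-0.1  0.5 -0.6] j7 -1.14
```

View pics/d7.png

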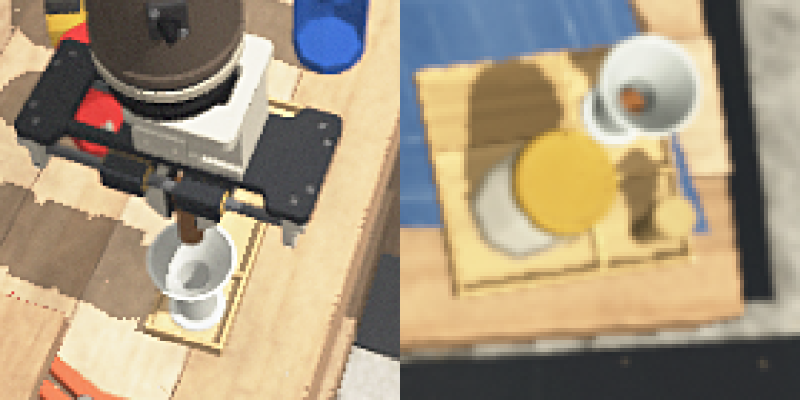

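Long pin hangs over the funnel (188,225); right crop: short pin down its tube (632,98), jar and dog standing.

Emit:
send_rows --motion ".9 0 .001 -.03 0 0 0;.9 0 0 -.024 0 0 0;.9 0 0 0 0 0 0;.9 0 0 0 0 0 0"

```text
clock: 23.82
position: [0.4608, 0.4256, 0.1649]
ee_rot: [-2.223, -2.219, -0.003]
force: [0.6, -0.0, -0.5]
width: 0.193
gripper_force: 20.0
```

```bash
python3 st.py
```

```text
t 23.825 pos [0.4608 0.4256 0.1649] tooly ang -0.11 z [ 0.0012  0.0015 -1.    ] w 17.7 gf 19.99950957891997 F [ 0.6 -0.  -0.5] j7 -1.17
```

Emit:
send_rows --motion ".6 0 0 0 0 0 0;.6 0 0 0 0 0 0;.6 0 0 .02 0 0 0;.6 0 0 .05 0 0 0;.6 0 0 0 0 0 0"

```text
clock: 24.45
position: [0.4612, 0.4274, 0.2389]
ee_rot: [-2.223, -2.219, -0.013]
force: [-0.1, -0.4, 0.4]
width: 0.398
gripper_force: 0.0
```

Emit:
send_rows --motion ".45 -.003 -.05 0 0 0 -4;.45 -.003 -.05 0 0 0 0;.45 -.003 -.05 0 0 0 0;.45 -.003 -.05 0 0 0 0;.45 -.002 -.05 0 0 0 0" --force 25

```text
clock: 25.08
position: [0.446, 0.1737, 0.234]
ee_rot: [2.299, 2.14, 0.001]
force: [0.9, -1.0, 0.6]
width: 0.551
gripper_force: 0.0
```

Emit:
send_rows --motion ".45 -.002 -.05 0 0 0 0;.45 -.002 -.05 0 0 0 0;.45 -.002 -.05 0 0 0 0;.45 0 0 -.05 0 0 0;.45 0 0 0 0 0 0"

```text
clock: 25.7
position: [0.4384, 0.0244, 0.1818]
ee_rot: [-2.298, -2.138, 0.006]
force: [0.2, 0.4, 0.6]
width: 0.551
gripper_force: 0.0
```

Emit:
send_rows --motion ".45 0 0 0 0 0 0"

```text
clock: 25.82
position: [0.4407, 0.0262, 0.1845]
ee_rot: [2.297, 2.143, 0.001]
force: [0.8, 0.8, 1.3]
width: 0.552
gripper_force: 0.0
```

```bash
python3 st.py; python3 - <<'E'
from h import *
s,_=arm.get_image('scene');t,_=arm.get_image('top')
f=lambda i:cv2.resize(i,(400,400),interpolation=3)
cv2.imwrite('pics/d8.png',np.hstack([f(s[180:280,260:360]),f(t[200:290,90:180])]))
E
```

```text
t 25.825 pos [0.4407 0.0262 0.1845] tooly ang -3.99 z [ 7.e-04  5.e-04 -1.e+00] w 50.7 gf 0.0 F [0.8 0.8 1.3] j7 -0.51
```

View pics/d8.png

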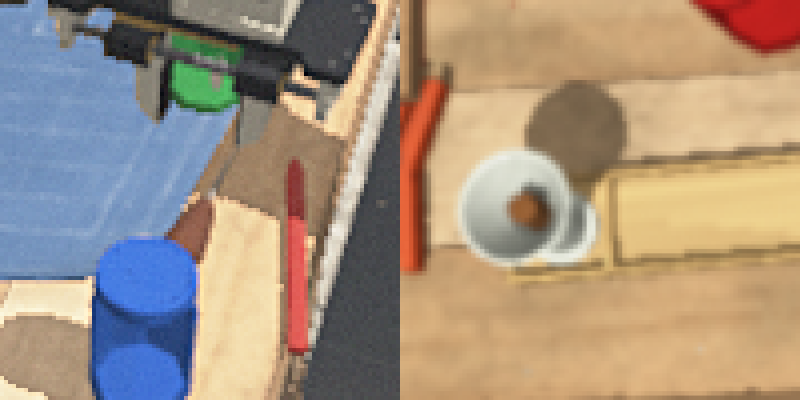

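Long pin is down its tube (527,207). Fingers straddle the awl handle (195,230). Lowering.

Emit:
send_rows --motion ".45 .001 -.002 -.05 0 0 0;.45 0 0 -.04 0 0 0;.45 0 0 -.016 0 0 0;.45 0 0 0 0 0 0;.45 0 0 0 0 0 0"

```text
clock: 26.55
position: [0.4422, 0.0236, 0.0785]
ee_rot: [2.298, 2.14, 0.002]
force: [-0.5, 0.2, 1.5]
width: 0.547
gripper_force: 0.0
```

```bash
python3 st.py
```

```text
t 26.55 pos [0.4422 0.0236 0.0785] tooly ang -4.06 z [ 2.e-03  1.e-04 -1.e+00] w 50.3 gf 0.0 F [-0.5  0.2  1.5] j7 -0.68
```

Emit:
send_rows --motion ".45 0 0 -.002 0 0 0;.9 0 0 0 0 0 0;.9 0 0 0 0 0 0;.9 0 0 0 0 0 0;.9 0 0 0 0 0 0"

```text
clock: 27.18
position: [0.4413, 0.0231, 0.0753]
ee_rot: [2.299, 2.141, 0.0]
force: [0.5, 0.6, 1.0]
width: 0.249
gripper_force: 25.0
```

Emit:
send_rows --motion ".9 0 0 .01 0 0 0;.9 0 0 .04 0 0 0;.9 0 0 .05 0 0 0;.9 0 0 .04 0 0 0;.9 0 0 0 0 0 0"

```text
clock: 27.8
position: [0.4426, 0.0235, 0.2184]
ee_rot: [2.297, 2.138, 0.007]
force: [-0.4, -0.9, -2.0]
width: 0.249
gripper_force: 25.0
```

```bash
python3 st.py; python3 - <<'E'
from h import *
s,_=arm.get_image('scene')
cv2.imwrite('pics/d9.png',cv2.resize(s[170:270,260:360],(400,400),interpolation=3))
E
```

```text
t 27.8 pos [0.4426 0.0235 0.2184] tooly ang -4.11 z [ 0.0058 -0.     -1.    ] w 22.9 gf 24.982935190200806 F [-0.4 -0.9 -2. ] j7 -0.47
```

View pics/d9.png

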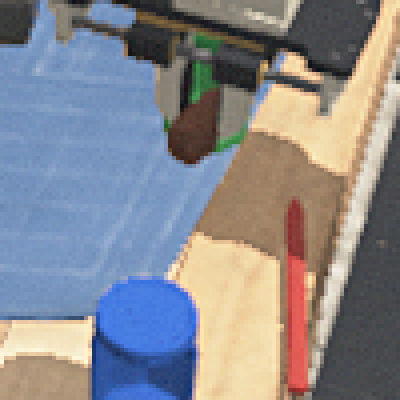

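Awl held level by the handle (195,125). To the long bay.

Emit:
send_rows --motion ".9 .003 .045 0 0 0 3;.9 .003 .045 0 0 0 3;.9 .003 .045 0 0 0 0;.9 .003 .045 0 0 0 0;.9 .003 .045 0 0 0 0"

```text
clock: 28.48
position: [0.4555, 0.249, 0.2138]
ee_rot: [-2.184, -2.258, 0.004]
force: [0.8, -0.2, -0.3]
width: 0.249
gripper_force: 25.0
```

Emit:
send_rows --motion ".9 .003 .045 0 0 0 0;.9 .002 .046 0 0 0 0;.9 0 0 -.05 0 0 0;.9 0 0 -.02 0 0 0;.9 0 0 0 0 0 0"

```text
clock: 29.1
position: [0.4597, 0.338, 0.1424]
ee_rot: [-2.183, -2.258, 0.009]
force: [0.2, 0.4, -0.5]
width: 0.249
gripper_force: 25.0
```

Emit:
send_rows --motion ".9 0 0 0 0 0 0"

```text
clock: 29.22
position: [0.4612, 0.3393, 0.1455]
ee_rot: [-2.184, -2.258, 0.0]
force: [1.0, 0.1, -0.1]
width: 0.249
gripper_force: 25.0
```

```bash
python3 st.py; python3 - <<'E'
from h import *
s,_=arm.get_image('scene');t,_=arm.get_image('top')
f=lambda i:cv2.resize(i,(400,400),interpolation=3)
cv2.imwrite('pics/d10.png',np.hstack([f(s[260:390,190:320]),f(t[190:290,100:200])]))
E
```

```text
t 29.225 pos [0.4612 0.3393 0.1455] tooly ang 1.91 z [-2.e-04  1.e-04 -1.e+00] w 22.9 gf 24.983203411102295 F [ 1.   0.1 -0.1] j7 -1.07
```

View pics/d10.png

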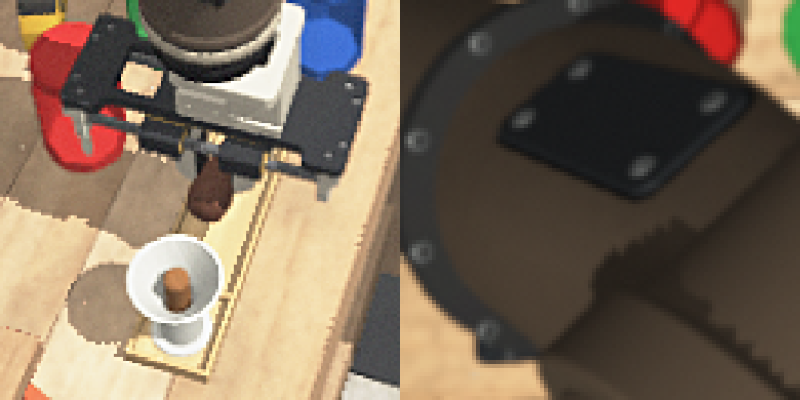

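Awl above the bay, long pin in tube (176,287). Red jar stands near the gripper body's corner; measure the gap.

```bash
python3 - <<'E'
from h import *
C=cloud('top',np.load('top0.npy'));P=C[172:214,146:192].reshape(-1,3);T=P[P[:,2]>.105];print(T.min(0),T.max(0))
E
```

```text
[0.56072468 0.26591882 0.10514146] [0.6205023  0.32842207 0.11760127]
```

Emit:
send_rows --motion ".9 -.004 .001 0 0 0 6;.9 0 0 -.03 0 0 0;.9 0 0 -.02 0 0 0;.9 0 0 0 0 0 0;.9 0 0 0 0 0 0"

```text
clock: 29.95
position: [0.4575, 0.3406, 0.096]
ee_rot: [2.063, 2.369, 0.001]
force: [0.8, 1.6, -1.0]
width: 0.246
gripper_force: 25.0
```

```bash
python3 st.py; python3 - <<'E'
from h import *
s,_=arm.get_image('scene')
cv2.imwrite('pics/d11.png',cv2.resize(s[260:390,190:320],(520,520),interpolation=3))
E
```

```text
t 29.95 pos [0.4575 0.3406 0.096 ] tooly ang 7.91 z [ 6.e-04  6.e-04 -1.e+00] w 22.6 gf 24.98313456773758 F [ 0.8  1.6 -1. ] j7 -1.04
```

View pics/d11.png

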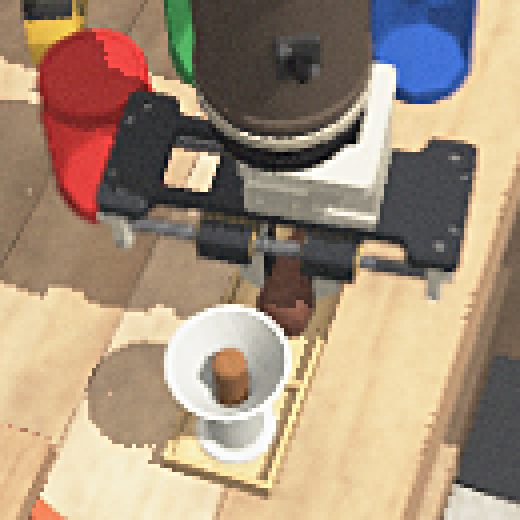

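Awl butt (287,305) is short of the funnel, body clears the red jar.

Emit:
send_rows --motion ".9 0 0 -.006 0 0 0;.9 0 0 -.005 0 0 0;.9 0 0 0 0 0 0;.9 0 0 0 0 0 0"

```text
clock: 30.5
position: [0.4572, 0.3402, 0.0842]
ee_rot: [-2.063, -2.369, 0.0]
force: [0.1, 0.3, 0.4]
width: 0.245
gripper_force: 25.0
```

```bash
python3 st.py
```

```text
t 30.5 pos [0.4572 0.3402 0.0842] tooly ang 7.91 z [-1.e-04  0.e+00 -1.e+00] w 22.5 gf 24.98320698738098 F [0.1 0.3 0.4] j7 -1.05
```

Emit:
send_rows --motion ".9 0 0 -.0015 0 0 0;.9 0 0 0 0 0 0;.72 0 0 0 0 0 0;.62 0 0 0 0 0 0;.62 0 0 0 0 0 0"

```text
clock: 31.12
position: [0.4573, 0.3402, 0.0828]
ee_rot: [2.063, 2.369, 0.0]
force: [-0.2, -0.6, 0.4]
width: 0.377
gripper_force: 0.0
```

Emit:
send_rows --motion ".62 0 0 .03 0 0 0;.62 0 0 .06 0 0 0;.62 0 0 .06 0 0 0;.62 0 -.06 .06 0 0 0;.62 0 -.06 0 0 0 0"

```text
clock: 31.75
position: [0.4582, 0.2375, 0.2806]
ee_rot: [2.058, 2.371, 0.011]
force: [1.2, -1.7, -1.1]
width: 0.384
gripper_force: 0.0
```

Emit:
send_rows --motion ".62 0 -.06 0 0 0 0;.62 0 -.06 0 0 0 0;.62 0 -.06 0 0 0 0;.62 0 -.06 0 0 0 0;.62 0 0 0 0 0 0"

```text
clock: 32.38
position: [0.4569, -0.0093, 0.2767]
ee_rot: [2.073, 2.36, -0.003]
force: [0.6, 1.2, 0.6]
width: 0.38
gripper_force: 0.0
```

```bash
python3 st.py; python3 - <<'E'
from h import *
s,_=arm.get_image('scene');t,_=arm.get_image('top')
f=lambda i,w:cv2.resize(i,(w,400),interpolation=3)
cv2.imwrite('pics/d12.png',np.hstack([f(s[285:385,215:300],340),f(t[215:275,98:206-0][:, :],440)]))
cv2.imwrite('pics/all.png',np.vstack([t]))
E
```

```text
t 32.375 pos [ 0.4569 -0.0093  0.2767] tooly ang 7.41 z [-7.0e-04 -2.2e-03 -1.0e+00] w 35.0 gf 0.0 F [0.6 1.2 0.6] j7 -0.15
```

View pics/d12.png

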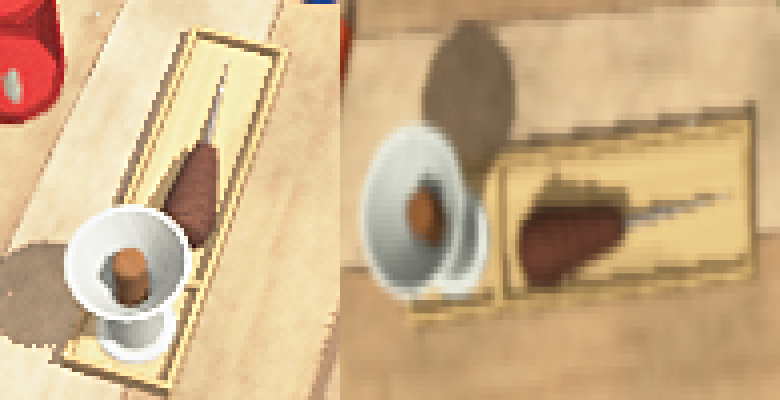

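Awl lies in the long bay: butt (520,240), tip (728,195) in the right crop; long pin in tube. Check position and level.

```bash
python3 - <<'E'
from h import *
q=[(98+(u-340)/4.07-.4,215+v/6.667-.4) for u,v in((520,245),(625,215),(728,195))]
P=np.vstack([onplane('top',q[:2],.019),onplane('top',q[2:],.019)]);print(P.round(4))
for n in('top','scene'):
    im,d=arm.get_image(n);C=cloud(n,d).reshape(-1,3)
    T=C[(C[:,0]>.425)&(C[:,0]<.50)&(C[:,1]>.24)&(C[:,1]<.386)&(C[:,2]>.022)&(C[:,2]<.05)]
    print(n,len(T),T.min(0).round(3),T.max(0).round(3),np.percentile(T[:,2],[50,95,99]).round(4))
    if n=='top':
        for x,y,r,z0,z1 in((.438,-.315,.05,.105,.13),(.42,-.399,.025,.06,.08)):
            T=C[(abs(C[:,0]-x)<r)&(abs(C[:,1]-y)<r)&(C[:,2]>z0)&(C[:,2]<z1)]; print(len(T),((T.min(0)+T.max(0))/2).round(4) if len(T) else '')
b=P[0];t=P[2];a=(b-t)[:2];a/=np.linalg.norm(a);yaw=np.arctan2(-a[0],a[1]);print('axis deg',np.degrees(yaw))
w=yaw+np.radians(9);Rm=np.array([[np.cos(w),-np.sin(w)],[np.sin(w),np.cos(w)]])
o=(b[:2]-Rm@[.0045,.066]+t[:2]-Rm@[-.017,-.066])/2
v=np.radians(2);Rt=np.array([[np.cos(v),-np.sin(v)],[np.sin(v),np.cos(v)]]);print('origin in tray',Rt.T@(o-[.4605,.424])+[0,.081])
E
```

```text
[[0.4549 0.3767 0.019 ]
 [0.4629 0.3085 0.019 ]
 [0.467  0.2424 0.019 ]]
top 211 [0.439 0.312 0.022] [0.467 0.374 0.038] [0.0302 0.0366 0.0379]
574 [ 0.4375 -0.3131  0.1154]
91 [ 0.4191 -0.398   0.0654]
scene 229 [0.438 0.314 0.022] [0.468 0.376 0.04 ] [0.0307 0.0369 0.0384]
axis deg 5.181871280170644
origin in tray [ 0.00257194 -0.03209811]
```

```bash
python3 -c "
from cell import arm
print(arm.sign_off())"
```

```text
the job is handed in; nothing more can be done
None
```

Both kits are made up and handed in at about 32 s on the clock. The last pictures showed the awl flat in the long bay, the jar and bench dog upright in their bays, and both pins down their tubes. The hand-in returned no verdict.

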